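Pack up the hanging foot of a rocking disc sander

ROBOT

A 6-joint arm with a two-finger parallel gripper is mounted at the origin on the work surface. World frame = base frame: x ahead of the robot, y to its left, z up, the work surface at z = 0. Lengths are in mm, angles in rad, forces in N, time in s.
With the tool pointing down it reaches from about 350 to 775 mm from the base axis. Payload 7.3 kg.
Tool frame: the origin (TCP) lies at the very end of the fingers, on their centre line; the grasp point (between the pads) lies 19 mm behind it; z points along the fingers, y is the line along which they close (so a half turn about z gives the same grasp; the last joint's range is limited). The gripper opens to 92 mm and grips with 3 to 60 N. Pads are 19 mm wide; open, the fingers measure 130 mm over their backs; the gripper's body (75 mm by 190 mm) begins 47 mm behind the grasp point.
Start: joints at [1.192, 0.342, 1.524, -0, 1.275, -0.146], TCP at [121.104, 510.864, 194.341] pointing down, gripper open.
Joint ranges: [-2.53, 2.53], [-0.77, 2.02], [0.04, 2.7], [-1, 4.14], [0.28, 2.66], [-3.11, 3.11]. Speed limits (rad/s): [2.57, 2.57, 3.14, 3.14, 3.14, 3.14].

INTERFACE

Orientations are given as [roll, pitch, yaw] about the fixed x, y, z axes, in that order (R = Rz(yaw) Ry(pitch) Rx(roll)).
In Python, from plant import bot gives the robot as it stands.
- The arm moves only by the tool jog_arm, never from a script. Its argument "targets" is a list of rows, each an object with "xyz": the shift along the tool's x, y, z as a fraction of full scale, a list of three; "spin": the turn about the tool's z as a fraction of full scale. In form: [{"xyz": [x, y, z], "spin": spin}, ...]. A call has exactly 10 rows; each row shifts and turns the commanded pose from where the row before left it, along the tool's axes as they then stand; what a row does not reach is not made up. Full scale, the value 1, is 80 mm for a shift and 0.1 rad for a turn. A row lasts 1/8 s, in which the tool goes at most 62.5 mm and 10.7 degrees, less where a joint would pass 70% of its speed; a pose out of reach is approached as far as the arm can. A call with a number of a shift or a turn outside -1 to 1 is refused whole. A call with a gripper value outside its range is refused whole. "gripper" is the opening in per cent of the stroke, from 0 (shut) to 100 (fully open), set as the call begins (left out, the last holds). The fingers move at their own pace and stop on an object; the grip force is fixed at half the most. Time passes only in rows, so rows that do not move let the fingers close, or fill a call up. It gives the time, the measured TCP pose, the force, the opening and the grip force at its end, in the units of the state.
- bot.get_obs(): the state, without advancing time (a new reading comes with each control period).
- bot.capture(name): name is "scene" or "top" or "wrist"; returns the picture (384x512x3 uint8, blue, green, red); there is no depth.
- bot.get_calibration(name): a dict with "vfov" (degrees; the focal length in pixels is half the picture's height over the tangent of half this angle, whatever the lens; pixels are square), "cx", "cy" (the principal point, pixels), "eye" and "rotation" of the camera in the world. Camera axes: x right, y down, z forward; pixel columns grow to the right and rows downward; lengths in mm; the calibration is good to about 2 mm. A picture is of the moment at which its call begins: read the wrist's pose just before it. get_calibration takes no time and is no camera call; for the wrist camera it gives the pose at the moment of the call.
- bot.close_job(): hands the job in; it is judged then, once.
The state is a dict: "time": time; "joint_positions": joint angles; "dq": joint speeds; "tau": joint torques, N m; "tool_pos": TCP position; "tcp_rot": TCP orientation; "contact_force": force on the tool from outside, world axes, zero at the start; "moment": the same for the moment, N m; "grip_width": finger opening in mm; "finger_force": force on a finger pad.
Only numpy, scipy, OpenCV 4.12 (cv2) and the standard library are available. Lean on these libraries where they do the work, as an engineer would, in place of code of your own. Each camera call takes 0.05 s, during which the arm holds its last target. There are 200 camera calls.

TASK

The disc sander rocks because one of its four feet hangs clear of the bench where the base board has broken off. Slide flat packers in under that foot, one on top of another, until the gap left is one that the tapered shim can fill; then slide in the tapered shim thin end first on top of them, gently, just until it is snug and the foot bears on it, without driving it hard, jacking up or shifting the machine. Last, press down with about 10 N on the ear above that foot to check that the machine no longer rocks, and leave it all standing so, with the other things on the bench left alone.

Things in the scene. Friction and masses are not known exactly. Their poses are not given: they have to be found in the camera images.
- boards: Two plywood base boards fixed to the bench; origin in the middle of their 300 x 300 mm outline, z up; top face 20 mm above the origin and 11.5 to 18.5 mm above the bench (varies). The -x board (x -150 to 45 mm) is whole; the other (x 50 to 150) has broken off short and covers only y 20 to 150, so from y -150 to 15 mm the bare bench (world z = 0) is open.
- sander: Grey bench disc sander, about 5 kg, base 250 x 250 mm, 230 mm tall, loose on the boards, axes parallel to theirs. Origin: centre of the plane of its soles. Feet 30 x 30 x 14 mm at x +-105, y +-100 mm; three stand on the boards, the one at x 105, y -100 hangs over bare bench. Pressed there with 4 to 6 N it rocks down to the bench; let go, it returns level.
- foot (a point): Centre of the flat sole (30 x 30 mm, square to the sander's axes) of the hanging foot. While the machine is level it is as high as the boards' top, 11.5 to 18.5 mm over the bench. Packing goes in along the sander's +y, from the open -y side.
- ear (a point): Centre of the flat top of the cast ear right above the hanging foot, 28 mm above the sole: the place to press. The ear is 44 mm wide (x) and reaches 22 mm beyond this point towards the sander's -y. Motor and pedestal stay 60 mm away.
- packer_1: Flat beech packer, 90 x 32 x 5 mm, 12 g; origin at the centre of its underside, x along its length.
- packer_2: Flat beech packer, the same as packer_1.
- packer_3: Flat beech packer, the same as packer_1. Not all three are needed: one or two packers leave the right room for the tapered shim.
- wedge: Tapered beech shim, 140 x 32 mm, flat underside, 2 mm thick at the thin end growing evenly to 13 mm at the thick end, 26 g; origin at the centre of its underside, x towards the thin end. It suits a remaining gap of 3.5 to 10 mm. Friction of wood and rubber is about 0.6: a foot load F on it takes a push of about 1.3 F.
- mould: Dark turned wooden basket mould, 124 mm across, 100 mm tall, bystander; origin under its centre.
- glue: White glue bottle, 56 mm across, 150 mm tall, bystander; origin under its centre.
- hammer: Hammer with a wooden handle, 260 mm long, lying on the bench, bystander; origin under its middle, x towards the head.
Not all that is in view belongs to the job. Of the things shaped like the wedge, the beech one is meant.

How it is judged (in metres and radians):
On the way, in this order (a step that is already met when the one before it is completed fails the run):
1. a flat packer lies under the hanging foot (((horizontal distance between packer_1 and foot below 0.04 m and angle between the z axis of packer_1 and the z axis of boards, either way round below 0.06 rad) or (horizontal distance between packer_2 and foot below 0.04 m and angle between the z axis of packer_2 and the z axis of boards, either way round below 0.06 rad) or (horizontal distance between packer_3 and foot below 0.04 m and angle between the z axis of packer_3 and the z axis of boards, either way round below 0.06 rad))), for 0.2 s.
2. the tapered shim is snug: the level foot bears on it (over 0.5 N) (contact force between sander and wedge above 0.5 N and contact force between the fingers and sander below 0.5 N and z of foot in the frame of boards above 0.019 m), for 0.2 s.
3. the ear is pressed with the fingers (over 6 N) and the foot gives less than 1 mm (contact force between the fingers and sander above 6 N and horizontal distance between the grasp point and ear below 0.03 m and z of foot in the frame of boards above 0.019 m), for 0.2 s.
At the end, for the whole second after the job is handed in: The foot bears on the tapered shim (over 0.5 N) on top of the packers, level within 1 mm of where it hung, the sander shifted less than 12 mm, everything at rest and let go (contact force between sander and wedge above 0.5 N and z of foot in the frame of boards between 0.019 and 0.0212 m and distance of sander from where it was at the start of the episode below 0.012 m and linear speed of sander below 0.01 m/s and linear speed of wedge below 0.03 m/s); the robot touches nothing.
It fails at once if the shim or a packer is driven hard: the foot bears on it with more than 15 N while nobody presses on the machine (contact force between the fingers and sander below 0.5 N and (contact force between sander and wedge above 15 N or contact force between sander and packer_1 above 15 N or contact force between sander and packer_2 above 15 N or contact force between sander and packer_3 above 15 N)).
It fails at once if the foot is jacked up more than 1.2 mm (z of foot in the frame of boards above 0.0212 m).
It fails at once if the sander is struck or pushed with more than 30 N (contact force between the arm and sander above 30 N).
It fails at once if a bystander is moved more than 20 mm (distance of any of mould, glue, hammer from where it was at the start of the episode above 0.02 m).
It also fails if it takes over 72 s, if anything falls off the work surface, if the arm or the gripper's body presses on something with over 40 N, if the wrist force passes 120 N, or if a joint passes its speed limit or range.

## Working session

There is one attempt and no reset: what is moved stays moved. The work goes in short steps, Python scripts to look and compute and a tool call to move; the robot and the scene stay as the last step left them, time stands still between calls to the robot, and variables do not carry over. Pictures are saved under pics/ and viewed, at most 10 in all, crops included, and the job is handed in when it is done.

Besides the shell and the picture viewer there is one more tool, called after ">>>" as name(argument=value, ...) on one line, values as JSON. jog_arm: Moves the arm, as the interface text tells. Shift numbers are shares of 80 mm and turn numbers shares of 0.1 rad, none past 1 either way. Its arguments: {"type":"object","properties":{"targets":{"type":"array","items":{"type":"object","properties":{"xyz":{"type":"array","items":{"type":"number"}},"spin":{"type":"number"}}}},"gripper":{"type":"number"}},"required":["targets"]}

```bash
mkdir -p pics; ls; python3 - <<'E'
from plant import bot
import cv2,numpy as np
o=bot.get_obs();print(o)
for n in ("scene","top"):
    im=bot.capture(n);cv2.imwrite(f"pics/{n}0.png",im);c=bot.get_calibration(n);print(n,c)
a=cv2.imread("pics/scene0.png");b=cv2.imread("pics/top0.png")
E
```

```text
pics
{'time': 0.0, 'joint_positions': array([ 1.19203037e+00,  3.42742328e-01,  1.52502781e+00, -2.73122152e-05,
        1.27538207e+00, -1.45992727e-01]), 'dq': array([ 0.00070797,  0.00147225,  0.00217211,  0.00134064, -0.00140536,
        0.00141683]), 'tau': array([ 2.37652013e-03, -4.31236947e+01, -2.44220996e+01,  7.18819303e-02,
        5.60354919e-02, -1.42009303e-04]), 'tool_pos': array([120.91754721, 510.41410612, 193.63105684]), 'tcp_rot': array([-3.14004589e+00, -2.01037062e-04,  2.90882724e+00]), 'contact_force': array([-0.06168556,  0.36003896, -0.4523184 ]), 'moment': array([0.05905934, 0.0189376 , 0.01615586]), 'finger_force': 0.0, 'grip_width': 91.42820352787854}
scene {'vfov': 48.30569231095033, 'cx': 257.33996893647463, 'cy': 193.32193772644723, 'eye': array([1245.48118955, -621.08507558, 1130.57010562]), 'rotation': array([-2.45298505,  0.00882244,  1.00503802])}
top {'vfov': 44.46490544399077, 'cx': 249.65004100631108, 'cy': 197.03118324659167, 'eye': array([ 427.50843694, -168.33452166, 1502.78313399]), 'rotation': array([-3.08297122e+00,  1.22808348e-03, -1.59583673e+00])}
```

View pics/top0.png

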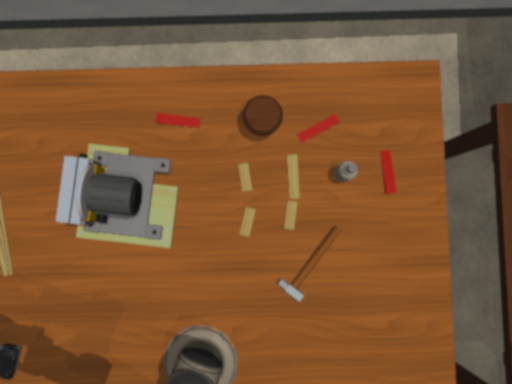

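View pics/scene0.png

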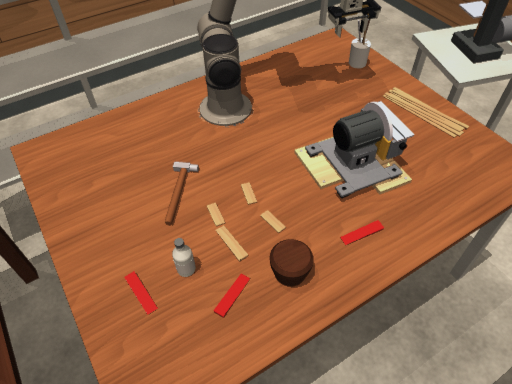

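Top view: the hanging foot is at about (165,165), with packing entering from the right (world -y). There are four beech pieces at (245,177), (247,222), (290,215) and (293,176). The longest, (293,176), should be the beech wedge. The wedge-shaped pieces at (178,120), (318,128) and (388,172) are red, so not the one meant. Glue is at (346,171), the hammer around (308,262) and the mould at (262,116). I'll measure and enlarge a crop.

```bash
cat > h.py <<'E'
from plant import bot
import cv2,numpy as np
from scipy.spatial.transform import Rotation as R
def ray(c,uv,z=0.):
    f=192/np.tan(np.radians(c["vfov"]/2)); uv=np.atleast_2d(uv).astype(float)
    d=np.c_[(uv-[c["cx"],c["cy"]])/f,np.ones(len(uv))]@R.from_euler("xyz",c["rotation"]).as_matrix().T
    return (c["eye"]+d*((z-c["eye"][2])/d[:,2])[:,None])[:,:2]
def beech(im):
    h=cv2.cvtColor(im,cv2.COLOR_BGR2HSV)
    return h
def rects(im,lo,hi,c,z=0.,amin=80):
    m=cv2.inRange(cv2.cvtColor(im,cv2.COLOR_BGR2HSV),np.array(lo),np.array(hi))
    m=cv2.morphologyEx(m,cv2.MORPH_OPEN,np.ones((3,3)))
    out=[]
    for k in cv2.findContours(m,cv2.RETR_EXTERNAL,cv2.CHAIN_APPROX_NONE)[0]:
        if cv2.contourArea(k)<amin: continue
        p=ray(c,k[:,0],z).astype(np.float32)
        (x,y),(w,h),_=r=cv2.minAreaRect(p); b=cv2.boxPoints(r)
        e=max(b[1]-b[0],b[2]-b[1],key=np.linalg.norm); a=np.arctan2(e[1],e[0])%np.pi
        out.append((k[:,0].mean(0).round(),np.round([x,y,max(w,h),min(w,h)],1),round(float(a),3)))
    return out
E
python3 - <<'E'
from h import *
im=cv2.imread("pics/top0.png");c=bot.get_calibration("top")
hsv=cv2.cvtColor(im,cv2.COLOR_BGR2HSV)
for u,v in [(245,177),(290,215),(293,176),(165,215),(105,149),(200,200),(178,120)]: print((u,v),hsv[v,u])
for r in rects(im,[15,60,140],[28,160,255],c,3): print(*r)
print("ear/board px", ray(c,[(165,160),(155,232)],45), ray(c,[(178,185),(170,247),(77,237),(90,145)],15))
cv2.imwrite("pics/crop0.png",np.hstack([cv2.resize(im[140:260,60:190],None,fx=3.,fy=3.,interpolation=2),cv2.resize(im[140:260,225:355],None,fx=3,fy=3,interpolation=2)]))
E
```

```text
(245, 177) [ 21 123 166]
(290, 215) [ 21 127 165]
(293, 176) [ 24 117 164]
(165, 215) [ 33  81 169]
(105, 149) [ 31  93 164]
(200, 200) [ 14 186 140]
(178, 120) [  2 209 168]
[247. 222.] [ 437.7 -158.3   94.2   36.4] 2.871
[  3. 241.] [401.6 622.6 229.7  33.3] 0.129
[291. 215.] [ 456.  -297.6   94.    35.9] 3.013
[165. 192.] [539.2 103.1  76.2  20.5] 1.413
[245. 177.] [ 581.2 -154.6   94.7   36.7] 0.116
[293. 176.] [ 579.8 -309.8  142.8   36.3] 0.009
ear/board px [[635.57016542  92.77498395]
 [412.02123428 126.98153161]] [[558.85220786  57.99354605]
 [363.3373191   86.37940034]
 [402.11716223 379.6129725 ]
 [694.12082154 337.04756446]]
```

View pics/crop0.png

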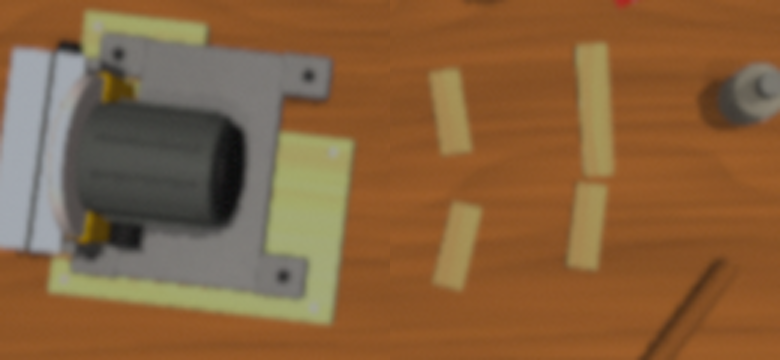

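>>> jog_arm(targets=[{"xyz": [0,0,-0.6],"spin": 0},{"xyz": [0,0,-0.6],"spin": 0},{"xyz": [0,0,-0.6],"spin": 0},{"xyz": [-0.71,-0.28,0],"spin": 0},{"xyz": [-0.71,-0.28,0],"spin": 0},{"xyz": [-0.71,-0.28,0],"spin": 0},{"xyz": [-0.71,-0.28,0],"spin": 0},{"xyz": [-0.71,-0.28,0],"spin": 0},{"xyz": [-0.71,-0.28,0],"spin": 0},{"xyz": [-0.24,-0.66,0],"spin": 0}], gripper=60)

```text
time: 1.35
tool_pos: [430.5, 244.1, 336.3]
tcp_rot: [-3.14, -0.002, 2.908]
contact_force: [0.8, -0.2, 0.1]
grip_width: 55.3
finger_force: 0.0
```

```bash
python3 - <<'E'
from h import *
print(bot.get_obs()["tool_pos"],bot.get_calibration("wrist"))
c=bot.get_calibration("top"); p=ray(c,[(162.7,165),(154.3,232)],43); print(p,p[0]-p[1],np.linalg.norm(p[0]-p[1]))
E
```

```text
[430.50955733 244.05093837 336.30688429] {'vfov': 65.94781126606509, 'cx': 257.2879987668, 'cy': 194.61206966533874, 'eye': array([364.84716517, 259.91870857, 527.20025839]), 'rotation': array([2.87932069e+00, 1.36690934e-03, 1.33684288e+00])}
[[620.30626927 100.55091508]
 [412.05429637 129.55678879]] [208.25197291 -29.00587371] 210.26227652611593
```

>>> jog_arm(targets=[{"xyz": [-0.22,-0.66,0],"spin": 0},{"xyz": [-0.22,-0.66,0],"spin": 0},{"xyz": [-0.22,-0.66,0],"spin": 0},{"xyz": [-0.22,-0.66,0],"spin": 0},{"xyz": [-0.22,-0.66,0],"spin": 0},{"xyz": [-0.22,-0.66,0],"spin": 0},{"xyz": [-0.22,-0.66,0],"spin": 0},{"xyz": [-0.22,-0.66,0],"spin": 0},{"xyz": [0,0,0],"spin": -1},{"xyz": [0,0,0],"spin": -1}])

```text
time: 2.6
tool_pos: [467.4, -198.7, 337.5]
tcp_rot: [3.141, -0.001, 3.11]
contact_force: [-0.4, -1.1, 0.2]
grip_width: 55.0
finger_force: 0.0
```

```bash
python3 - <<'E'
from h import *
c=bot.get_calibration("wrist");im=bot.capture("wrist");cv2.imwrite("pics/w1.png",im)
for z in (5,): 
  for r in rects(im,[15,60,120],[28,170,255],c,z,400): print(*r)
E
```

```text
[283. 215.] [ 583.4 -154.7   91.4   33.2] 0.131
[198. 203.] [ 553.4 -310.3   87.9   35.5] 0.021
[440. 178.] [498.6 115.9 127.9  95.3] 2.999
[201. 150.] [ 458.  -297.5   92.5   34.1] 2.986
[280. 137.] [ 439.7 -159.3   92.    33.7] 2.872
```

View pics/w1.png

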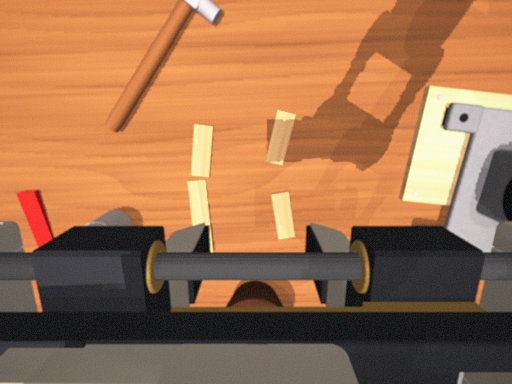

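The wrist view shows packers at (283,215), (201,150) and (280,137). The beech wedge at (198,203) is partly hidden by the finger. One enlarged crop should confirm the wedge and its taper.

```bash
python3 - <<'E'
from h import *
im=cv2.imread("pics/w1.png");s=cv2.imread("pics/scene0.png")
cv2.imwrite("pics/crop1.png",np.hstack([cv2.resize(im[170:260,170:235],(390,540),interpolation=2),cv2.resize(s[215:269,205:259-15],(390,540),interpolation=2)]))
E
```

```text
(no output)
```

View pics/crop1.png

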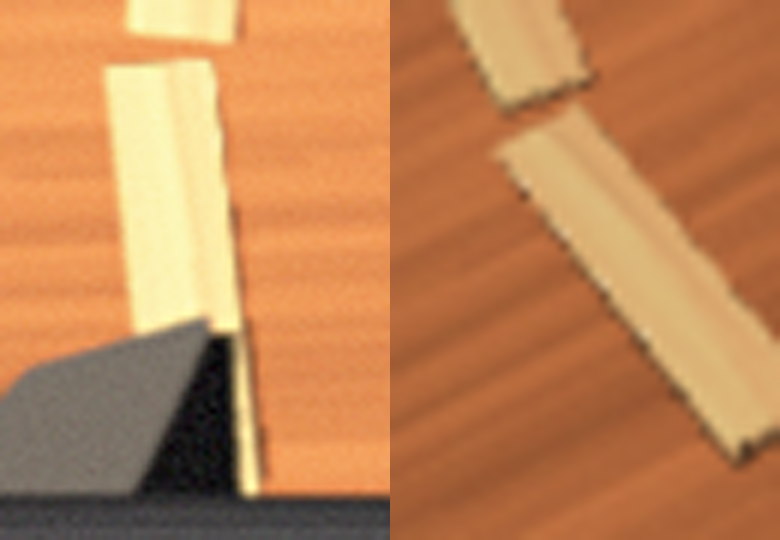

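In both views the edge gets taller towards the +x end. So (293,176) in the top view is the beech wedge, with its thin end towards -x and thick end at +x. Starting with packer A, the nearest.

>>> jog_arm(targets=[{"xyz": [-0.607,0.219,0],"spin": 0},{"xyz": [-0.607,0.219,0],"spin": 0},{"xyz": [-0.607,0.219,0],"spin": 0},{"xyz": [0,0,0.75],"spin": -0.78},{"xyz": [0,0,0.75],"spin": -0.78},{"xyz": [0,0,0.75],"spin": 0},{"xyz": [0,0,0.75],"spin": 0},{"xyz": [0,0,0.75],"spin": 0},{"xyz": [0,0,0.3],"spin": 0},{"xyz": [0,0,0.12],"spin": 0}])

```text
time: 3.9
tool_pos: [614.0, -149.5, 2.6]
tcp_rot: [3.14, -0.003, -3.019]
contact_force: [-0.4, -0.2, 0.4]
grip_width: 55.0
finger_force: 0.0
```

>>> jog_arm(targets=[{"xyz": [0,0,0],"spin": 0},{"xyz": [0,0,0],"spin": 0},{"xyz": [0,0,0],"spin": 0},{"xyz": [0,0,0],"spin": 0},{"xyz": [0,0,0],"spin": 0},{"xyz": [0,0,-0.5],"spin": 0},{"xyz": [0,0,-0.5],"spin": 1},{"xyz": [0,0,-0.6],"spin": 1},{"xyz": [0,0,0],"spin": 1},{"xyz": [0,0,0],"spin": 1}], gripper=0)

```text
time: 5.15
tool_pos: [615.3, -150.1, 133.7]
tcp_rot: [-3.142, 0.002, 2.862]
contact_force: [-0.8, 0.3, -0.5]
grip_width: 0.3
finger_force: 0.0
```

```bash
cat > plan.py <<'E'
import sys,numpy as np
from plant import bot
# args: waypoints x,y,z,yaw,n ; prints rows (units of the move), yaw None='-'
o=bot.get_obs();p=np.array(o["tool_pos"]);y=o["tcp_rot"][2]
k=0
for a in sys.argv[1:]:
    *t,ty,n=a.split(",");t=np.array(t,float);n=int(n);ty=y if ty=="-" else float(ty)
    dy=(ty-y+np.pi)%(2*np.pi)-np.pi
    d=(t-p)/n
    for i in range(n):
        # shift along the axes before this row's turn
        r=[d[0]*np.cos(y)+d[1]*np.sin(y), d[0]*np.sin(y)-d[1]*np.cos(y), -d[2]]
        k+=1;print(k,np.round(np.array(r)/80,3).tolist(),round(-dy/n/.1,2),"!" if np.linalg.norm(r)>62 or abs(dy/n)>.1 else "")
        y+=dy/n
    p=t
E
python3 plan.py 605,-30,100,1.433,14
```

```text
1 [0.039, 0.101, 0.03] 1.02 !
2 [0.049, 0.096, 0.03] 1.02 !
3 [0.058, 0.091, 0.03] 1.02 !
4 [0.067, 0.084, 0.03] 1.02 !
5 [0.075, 0.077, 0.03] 1.02 !
6 [0.083, 0.069, 0.03] 1.02 !
7 [0.089, 0.06, 0.03] 1.02 !
8 [0.095, 0.051, 0.03] 1.02 !
9 [0.1, 0.041, 0.03] 1.02 !
10 [0.103, 0.03, 0.03] 1.02 !
11 [0.106, 0.02, 0.03] 1.02 !
12 [0.107, 0.009, 0.03] 1.02 !
13 [0.108, -0.002, 0.03] 1.02 !
14 [0.107, -0.013, 0.03] 1.02 !
```

```bash
python3 - <<'E'
from h import *
c=bot.get_calibration("top");im=bot.capture("top");cv2.imwrite("pics/t2.png",im)
for r in rects(im,[15,60,140],[28,160,255],c,3): print(*r)
c=bot.get_calibration("wrist");im=bot.capture("wrist");cv2.imwrite("pics/w2.png",im)
for r in rects(im,[15,60,120],[28,170,255],c,5,400): print(*r)
E
```

```text
[247. 222.] [ 437.7 -158.3   94.2   36.4] 2.871
[  4. 241.] [401.4 622.  230.2  34.5] 0.129
[290. 215.] [ 455.9 -297.2   93.8   36. ] 3.002
[167. 211.] [463.6 104.3 194.2  73.7] 3.129
[293. 176.] [ 579.8 -309.7  142.6   36.5] 0.006
[109. 187.] [ 581.6 -310.   144.7   36.9] 3.129
[244. 146.] [ 582.5 -155.3   91.4   33.4] 0.124
[72. 68.] [ 456.9 -297.    90.9   33.8] 2.988
[472.  32.] [536.3  97.1  67.5  55.2] 1.287
[198.  29.] [ 458.  -164.2   51.9   32.9] 2.869
```

View pics/w2.png

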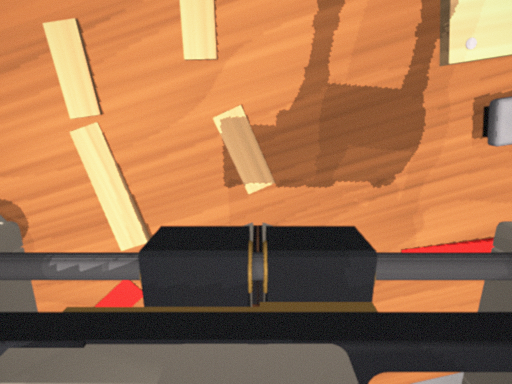

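```bash
python3 plan.py 614,-151,75,-3.018,5 614,-151,30,-,1 614,-151,10,-,1 614,-151,2,-,1
```

```text
1 [0.002, -0.003, 0.145] -0.8 
2 [0.002, -0.003, 0.145] -0.8 
3 [0.002, -0.003, 0.145] -0.8 
4 [0.002, -0.002, 0.145] -0.8 
5 [0.003, -0.002, 0.145] -0.8 
6 [-0.0, 0.0, 0.562] -0.0 
7 [-0.0, 0.0, 0.25] -0.0 
8 [-0.0, 0.0, 0.1] -0.0
```

>>> jog_arm(targets=[{"xyz": [0,0,0.25],"spin": -1},{"xyz": [0,0,0.25],"spin": -1},{"xyz": [0,0,0.25],"spin": -1},{"xyz": [0.01,-0.01,0.25],"spin": -1},{"xyz": [0,0,0.29],"spin": 0},{"xyz": [0,0,0.25],"spin": 0},{"xyz": [0,0,0.09],"spin": 0},{"xyz": [0,0,0.016],"spin": 0},{"xyz": [0,0,0],"spin": 0},{"xyz": [0,0,0],"spin": 0}], gripper=55)

```text
time: 6.5
tool_pos: [614.9, -151.1, 1.9]
tcp_rot: [-3.141, 0.001, -3.018]
contact_force: [-0.1, -0.3, 1.0]
grip_width: 50.6
finger_force: 0.0
```

>>> jog_arm(targets=[{"xyz": [0,0,0],"spin": 0},{"xyz": [0,0,0],"spin": 0},{"xyz": [0,0,0],"spin": 0},{"xyz": [0,0,0],"spin": 0},{"xyz": [0,0,0],"spin": 0},{"xyz": [0,0,0],"spin": 0},{"xyz": [0,0,0],"spin": 0},{"xyz": [0,0,0],"spin": 0},{"xyz": [0,0,0],"spin": 0},{"xyz": [0,0,0],"spin": 0}], gripper=0)

```text
time: 7.75
tool_pos: [614.3, -150.9, 1.1]
tcp_rot: [3.142, 0.0, -3.018]
contact_force: [-0.2, 0.1, 0.0]
grip_width: 0.2
finger_force: 0.0
```

```bash
python3 - <<'E'
from h import *
c=bot.get_calibration("top");im=bot.capture("top");cv2.imwrite("pics/t3.png",im)
for r in rects(im,[15,60,140],[28,160,255],c,3,30): print(*r)
c=bot.get_calibration("wrist");im=bot.capture("wrist")
cw=bot.get_calibration("wrist");cv2.imwrite("pics/w3.png",im)
for r in rects(im,[15,60,80],[28,190,255],c,5,400): print(*r)
o=bot.get_obs();Rm=R.from_euler("xyz",c["rotation"]).as_matrix();f=192/np.tan(np.radians(c["vfov"]/2))
q=(o["tool_pos"]-c["eye"])@Rm;print("tcp px",q[:2]/q[2]*f+[c["cx"],c["cy"]],o["grip_width"])
E
```

```text
[247. 222.] [ 437.7 -158.3   94.2   36.3] 2.871
[162. 206.] [494.7 110.5  76.1  18.1] 1.413
[  3. 240.] [401.9 620.9 236.2  34.6] 0.116
[290. 215.] [ 455.4 -297.    95.5   36.3] 3.002
[164. 194.] [531.4 104.9  78.6  37.5] 1.366
[293. 176.] [ 579.9 -308.9  143.2   37.5] 0.024
[221. 308.] [ 684.2 -170.5  226.8    7.6] 1.694
[261. 168.] [ 577.3 -155.8   80.6   33.1] 0.123
[ 21. 138.] [ 582.2 -307.1  144.8   32.8] 0.016
tcp px [258.4009752  217.88369724] 0.43262479860241543
```

View pics/w3.png

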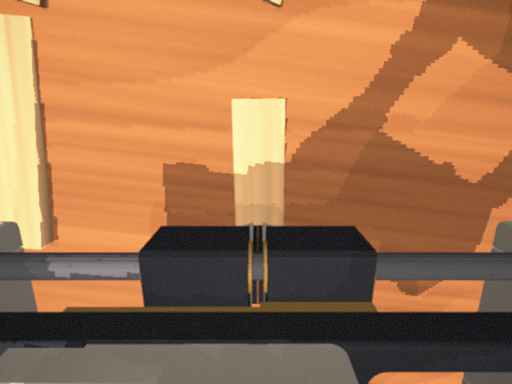

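The packer, about (258,160), lies square under the closed fingers. So the fingers shut above it, and the true tip must be higher than the reading. I'll reopen and feel down gently for the bench.

>>> jog_arm(targets=[{"xyz": [0,0,0],"spin": 0},{"xyz": [0,0,0],"spin": 0},{"xyz": [0,0,0],"spin": 0},{"xyz": [0,0,0],"spin": 0},{"xyz": [0,0,0],"spin": 0},{"xyz": [0,0,0],"spin": 0},{"xyz": [0,0,0],"spin": 0},{"xyz": [0,0,0.0125],"spin": 0},{"xyz": [0,0,0.0125],"spin": 0},{"xyz": [0,0,0.0125],"spin": 0}], gripper=52)

```text
time: 9.1
tool_pos: [614.3, -150.9, -2.1]
tcp_rot: [3.141, 0.0, -3.018]
contact_force: [0.8, 0.1, 0.2]
grip_width: 47.6
finger_force: 0.0
```

>>> jog_arm(targets=[{"xyz": [0,0,0.0125],"spin": 0},{"xyz": [0,0,0],"spin": 0},{"xyz": [0,0,0.0125],"spin": 0},{"xyz": [0,0,0],"spin": 0},{"xyz": [0,0,0.0125],"spin": 0},{"xyz": [0,0,0],"spin": 0},{"xyz": [0,0,0.0125],"spin": 0},{"xyz": [0,0,0],"spin": 0},{"xyz": [0,0,0],"spin": 0},{"xyz": [0,0,0],"spin": 0}])

```text
time: 10.35
tool_pos: [614.3, -150.9, -6.0]
tcp_rot: [3.142, 0.0, -3.018]
contact_force: [0.1, 0.4, 0.0]
grip_width: 47.8
finger_force: 0.0
```

>>> jog_arm(targets=[{"xyz": [0,0,0.0125],"spin": 0},{"xyz": [0,0,0],"spin": 0},{"xyz": [0,0,0],"spin": 0},{"xyz": [0,0,0.0125],"spin": 0},{"xyz": [0,0,0],"spin": 0},{"xyz": [0,0,0],"spin": 0},{"xyz": [0,0,0.0125],"spin": 0},{"xyz": [0,0,0],"spin": 0},{"xyz": [0,0,0],"spin": 0},{"xyz": [0,0,0],"spin": 0}])

```text
time: 11.6
tool_pos: [614.3, -150.9, -9.0]
tcp_rot: [3.142, 0.0, -3.018]
contact_force: [0.1, 0.2, 0.3]
grip_width: 48.1
finger_force: 0.0
```

```bash
python3 - <<'E'
from h import *
o=bot.get_obs();c=bot.get_calibration("wrist");im=bot.capture("wrist");s=bot.capture("scene")
cv2.imwrite("pics/w4.png",im);cv2.imwrite("pics/s4.png",s)
print(o["tool_pos"],c["eye"])
cs=bot.get_calibration("scene");Rm=R.from_euler("xyz",cs["rotation"]).as_matrix();f=192/np.tan(np.radians(cs["vfov"]/2))
q=(np.array([614.3,-150.9,0])-cs["eye"])@Rm;u,v=(q[:2]/q[2]*f+[cs["cx"],cs["cy"]]).astype(int);print(u,v)
for r in rects(im,[15,60,80],[28,190,255],c,5,400): print(*r)
cv2.imwrite("pics/crop4.png",np.hstack([cv2.resize(im[90:330,100:420],(400,300)),cv2.resize(s[v-70:v+35,u-70:u+70],(400,300),interpolation=2)]))
E
```

```text
[ 614.31910513 -150.86067853   -8.95106749] [ 546.81871485 -159.96522949  181.7769223 ]
278 228
[313. 308.] [ 669.  -106.4  215.4    7.2] 1.694
[348. 266.] [636.7 -88.6  39.1  10.5] 0.276
[166. 267.] [ 651.4 -207.3   39.1   10.9] 3.112
[262. 183.] [ 581.8 -155.    90.2   33. ] 0.132
[ 15. 134.] [ 580.5 -298.5  141.8   20.6] 3.041
```

View pics/crop4.png

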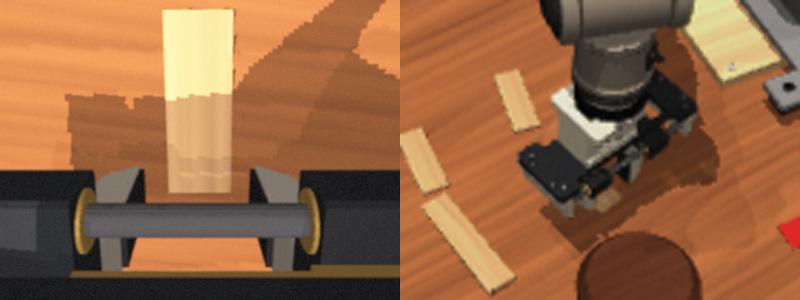

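The crop shows the packer's near end (about (262,244) in the full frame), fully visible between the finger tips. The tips still look 10-25 mm above the bench although the reading is -9, so I'll keep feeling down.

>>> jog_arm(targets=[{"xyz": [0,0,0.015],"spin": 0},{"xyz": [0,0,0.015],"spin": 0},{"xyz": [0,0,0.015],"spin": 0},{"xyz": [0,0,0.015],"spin": 0},{"xyz": [0,0,0.015],"spin": 0},{"xyz": [0,0,0.015],"spin": 0},{"xyz": [0,0,0.015],"spin": 0},{"xyz": [0,0,0.015],"spin": 0},{"xyz": [0,0,0],"spin": 0},{"xyz": [0,0,0],"spin": 0}])

```text
time: 12.95
tool_pos: [614.4, -150.9, -18.5]
tcp_rot: [3.142, 0.0, -3.018]
contact_force: [0.3, 0.5, -0.6]
grip_width: 47.4
finger_force: 0.0
```

>>> jog_arm(targets=[{"xyz": [0,0,0.01],"spin": 0},{"xyz": [0,0,0.01],"spin": 0},{"xyz": [0,0,0.01],"spin": 0},{"xyz": [0,0,0.01],"spin": 0},{"xyz": [0,0,0.01],"spin": 0},{"xyz": [0,0,0.01],"spin": 0},{"xyz": [0,0,0],"spin": 0},{"xyz": [0,0,0],"spin": 0},{"xyz": [0,0,0],"spin": 0},{"xyz": [0,0,0],"spin": 0}])

```text
time: 14.2
tool_pos: [614.3, -150.9, -23.3]
tcp_rot: [3.142, 0.0, -3.018]
contact_force: [-0.2, 0.5, -0.5]
grip_width: 47.7
finger_force: 0.0
```

>>> jog_arm(targets=[{"xyz": [0,0,0.015],"spin": 0},{"xyz": [0,0,0.015],"spin": 0},{"xyz": [0,0,0.015],"spin": 0},{"xyz": [0,0,0.015],"spin": 0},{"xyz": [0,0,0.015],"spin": 0},{"xyz": [0,0,0.01],"spin": 0},{"xyz": [0,0,0.01],"spin": 0},{"xyz": [0,0,0],"spin": 0},{"xyz": [0,0,0],"spin": 0},{"xyz": [0,0,0],"spin": 0}])

```text
time: 15.45
tool_pos: [614.3, -150.9, -30.9]
tcp_rot: [3.142, 0.0, -3.018]
contact_force: [0.8, 0.1, 0.4]
grip_width: 47.9
finger_force: 0.0
```

```bash
python3 - <<'E'
from h import *
c=bot.get_calibration("wrist");im=bot.capture("wrist");cv2.imwrite("pics/w5.png",im);print(c["eye"])
for r in rects(im,[15,60,80],[28,190,255],c,5,400): print(*r)
E
```

```text
[ 546.8276414  -159.96598738  159.80610819]
[312. 308.] [ 653.9 -113.3  188.     6.3] 1.694
[348. 266.] [625.6 -97.5  34.2   9.2] 0.274
[166. 266.] [ 638.4 -201.4   34.2    9.6] 3.112
[259. 182.] [ 579.3 -155.2   85.5   32.9] 0.136
```

View pics/w5.png

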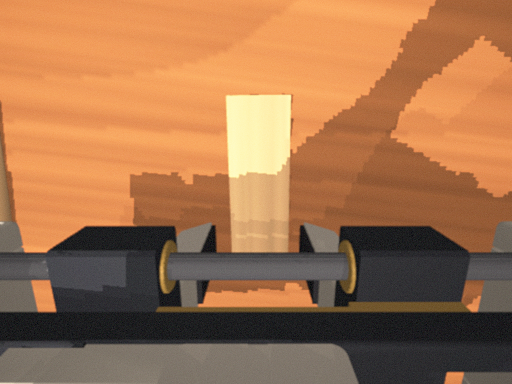

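Packer (259,182) lies between the tips (212,226) and (302,226). The tip spacing puts them about 154 mm below the camera, so roughly 6 mm above the bench. I'll descend the rest slowly.

>>> jog_arm(targets=[{"xyz": [0,0,0.01],"spin": 0},{"xyz": [0,0,0.01],"spin": 0},{"xyz": [0,0,0.01],"spin": 0},{"xyz": [0,0,0.01],"spin": 0},{"xyz": [0,0,0.01],"spin": 0},{"xyz": [0,0,0],"spin": 0},{"xyz": [0,0,0],"spin": 0},{"xyz": [0,0,0],"spin": 0},{"xyz": [0,0,0],"spin": 0},{"xyz": [0,0,0],"spin": 0}])

```text
time: 16.75
tool_pos: [614.5, -150.9, -32.2]
tcp_rot: [-3.141, 0.001, -3.018]
contact_force: [-6.8, 2.0, 18.8]
grip_width: 47.5
finger_force: 9.7
```

Bench contact is at a reading of about -32, so true tip height is the reading + 32. Rise about 1.5 mm and close.

>>> jog_arm(targets=[{"xyz": [0,0,-0.045],"spin": 0},{"xyz": [0,0,0],"spin": 0},{"xyz": [0,0,0],"spin": 0},{"xyz": [0,0,0],"spin": 0},{"xyz": [0,0,0],"spin": 0},{"xyz": [0,0,0],"spin": 0},{"xyz": [0,0,0],"spin": 0},{"xyz": [0,0,0],"spin": 0},{"xyz": [0,0,-0.25],"spin": 0},{"xyz": [0,0,-0.4],"spin": 0}], gripper=0)

```text
time: 18.0
tool_pos: [612.8, -150.4, 19.1]
tcp_rot: [3.14, -0.004, -3.018]
contact_force: [0.3, -0.2, -0.5]
grip_width: 31.6
finger_force: 30.0
```

```bash
python3 plan.py 606,-35,20,1.433,17
```

```text
1 [-0.005, 0.085, -0.001] 1.08 !
2 [0.004, 0.085, -0.001] 1.08 !
3 [0.013, 0.084, -0.001] 1.08 !
4 [0.022, 0.082, -0.001] 1.08 !
5 [0.03, 0.079, -0.001] 1.08 !
6 [0.039, 0.076, -0.001] 1.08 !
7 [0.047, 0.071, -0.001] 1.08 !
8 [0.054, 0.066, -0.001] 1.08 !
9 [0.061, 0.059, -0.001] 1.08 !
10 [0.067, 0.052, -0.001] 1.08 !
11 [0.072, 0.045, -0.001] 1.08 !
12 [0.077, 0.037, -0.001] 1.08 !
13 [0.08, 0.029, -0.001] 1.08 !
14 [0.083, 0.02, -0.001] 1.08 !
15 [0.084, 0.011, -0.001] 1.08 !
16 [0.085, 0.002, -0.001] 1.08 !
17 [0.085, -0.008, -0.001] 1.08 !
```

>>> jog_arm(targets=[{"xyz": [-0.005,0.085,0],"spin": 1},{"xyz": [0.004,0.085,0],"spin": 1},{"xyz": [0.013,0.084,0],"spin": 1},{"xyz": [0.02,0.082,0],"spin": 1},{"xyz": [0.03,0.08,0],"spin": 1},{"xyz": [0.036,0.076,0],"spin": 1},{"xyz": [0.044,0.072,0],"spin": 1},{"xyz": [0.05,0.067,0],"spin": 1},{"xyz": [0.057,0.06,0],"spin": 1},{"xyz": [0.063,0.055,0],"spin": 1}])

```text
time: 19.25
tool_pos: [608.9, -83.2, 19.7]
tcp_rot: [-3.141, -0.001, 2.261]
contact_force: [0.5, 0.7, 0.6]
grip_width: 31.0
finger_force: 30.0
```

```bash
python3 plan.py 605,-20,19,1.433,9 605,-20,-10,1.433,1
```

```text
1 [0.071, 0.052, 0.001] 0.92 
2 [0.076, 0.045, 0.001] 0.92 
3 [0.079, 0.038, 0.001] 0.92 
4 [0.083, 0.03, 0.001] 0.92 
5 [0.085, 0.023, 0.001] 0.92 
6 [0.087, 0.015, 0.001] 0.92 
7 [0.088, 0.007, 0.001] 0.92 
8 [0.088, -0.001, 0.001] 0.92 
9 [0.088, -0.009, 0.001] 0.92 
10 [0.0, 0.0, 0.362] 0.0
```

>>> jog_arm(targets=[{"xyz": [0.071,0.052,0],"spin": 0.92},{"xyz": [0.076,0.045,0],"spin": 0.92},{"xyz": [0.08,0.038,0],"spin": 0.92},{"xyz": [0.083,0.03,0],"spin": 0.92},{"xyz": [0.085,0.023,0],"spin": 0.92},{"xyz": [0.087,0.015,0],"spin": 0.92},{"xyz": [0.088,0.007,0],"spin": 0.92},{"xyz": [0.088,0,0],"spin": 0.92},{"xyz": [0.088,-0.009,0],"spin": 0.92},{"xyz": [0,0,0.36],"spin": 0}])

```text
time: 20.5
tool_pos: [606.9, -19.9, -7.2]
tcp_rot: [3.138, -0.0, 1.436]
contact_force: [-0.7, -0.1, -0.5]
grip_width: 31.0
finger_force: 30.0
```

```bash
python3 - <<'E'
from h import *
c=bot.get_calibration("wrist");im=bot.capture("wrist");cv2.imwrite("pics/w6.png",im);print(c["eye"],bot.get_obs()["tool_pos"])
g=cv2.cvtColor(im,cv2.COLOR_BGR2HSV)
for r in rects(im,[15,60,80],[28,190,255],c,5,400): print("beech",*r)
for r in rects(im,[0,0,70],[180,40,200],c,43,400): print("grey",*r)
# dark hole blobs
m=cv2.inRange(g,(0,0,0),(180,255,45));
for k in cv2.findContours(m,cv2.RETR_EXTERNAL,cv2.CHAIN_APPROX_NONE)[0]:
    a=cv2.contourArea(k)
    if 15<a<600: q=k[:,0].mean(0);print("dark",a,q,ray(c,q,43))
E
```

```text
[617.30518327  48.85612308 183.5218758 ] [603.26672485 -19.61482342 -12.34630282]
beech [280. 308.] [616.7 -80.9 217.5   7.2] 3.003
beech [278. 149.] [625.9  24.8  39.9  15.5] 1.463
beech [255. 174.] [613.5  11.1  98.9  36.8] 1.425
beech [100.  57.] [531.9  91.2  59.7  56.6] 3.007
beech [15. 58.] [491.5  95.8  59.6  20.7] 1.215
grey [472. 268.] [721.3 -44.4  41.7  12.1] 2.983
grey [258. 267.] [607.7 -29.   64.   12.9] 3.004
grey [ 40. 268.] [494.  -12.4  42.2  11.1] 3.004
grey [251.  22.] [620.3  86.6  42.   17.1] 3.009
dark 94.5 [294.78431373 290.        ] [[625.85522522 -44.17008342]]
dark 100.5 [219.69811321 290.43396226] [[585.77081162 -38.87237836]]
dark 127.5 [289.32786885 240.93442623] [[625.97707154 -15.33972333]]
dark 126.5 [225.13114754 240.93442623] [[593.3323971 -10.8434565]]
dark 23.0 [251.           0.69444444] [[621.62877184  94.83922071]]
```

View pics/w6.png

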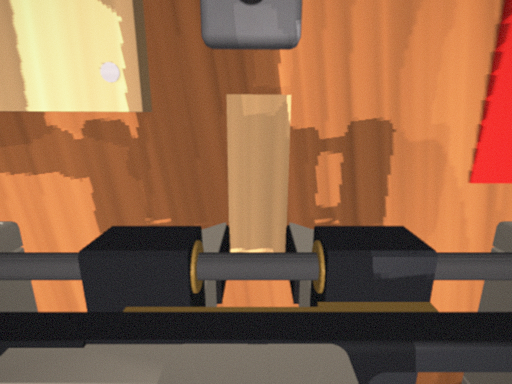

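The wrist view shows packer A square in the fingers, columns 227-291 with its lead end at row 95. It points at the ear, centre column 252 with the near edge at row 48. The bare bench lies between, and the board corner is at (140,110). Descend now.

>>> jog_arm(targets=[{"xyz": [0,0,0.08],"spin": 0},{"xyz": [0,0,0.07],"spin": 0},{"xyz": [0,0,0.06],"spin": 0},{"xyz": [0,0,0.04],"spin": 0},{"xyz": [0,0,0],"spin": 0},{"xyz": [0,0,0],"spin": 0},{"xyz": [0.05,0,0],"spin": 0},{"xyz": [0.06,0,0],"spin": 0},{"xyz": [0.06,0,0],"spin": 0},{"xyz": [0,0,0],"spin": 0}])

```text
time: 21.8
tool_pos: [607.4, -6.1, -28.1]
tcp_rot: [3.142, -0.0, 1.437]
contact_force: [-0.3, 0.2, -0.2]
grip_width: 31.3
finger_force: 30.0
```

>>> jog_arm(targets=[{"xyz": [0.09,0,0.01],"spin": 0},{"xyz": [0.1,0,0.005],"spin": 0},{"xyz": [0.11,0,0],"spin": 0},{"xyz": [0.11,0,0],"spin": 0},{"xyz": [0.11,0,0],"spin": 0},{"xyz": [0.1,0,0],"spin": 0},{"xyz": [0.055,0,0],"spin": 0},{"xyz": [0,0,0.012],"spin": 0},{"xyz": [0,0,0.012],"spin": 0},{"xyz": [0,0,0],"spin": 0}])

```text
time: 23.05
tool_pos: [614.5, 46.6, -31.3]
tcp_rot: [3.142, -0.0, 1.436]
contact_force: [-0.1, 0.3, 2.2]
grip_width: 31.0
finger_force: 30.0
```

>>> jog_arm(targets=[{"xyz": [0,0,0],"spin": 0},{"xyz": [0,0,0],"spin": 0},{"xyz": [0,0,0],"spin": 0},{"xyz": [0,0,0],"spin": 0},{"xyz": [0,0,-0.4],"spin": 0},{"xyz": [0,0,-0.4],"spin": 0},{"xyz": [0.1,-0.49,0],"spin": 0},{"xyz": [0.1,-0.49,0],"spin": 0},{"xyz": [0.1,-0.49,0],"spin": 0},{"xyz": [0,0,0.4],"spin": 0}], gripper=52)

```text
time: 24.3
tool_pos: [500.4, 87.3, 2.4]
tcp_rot: [3.138, -0.001, 1.438]
contact_force: [0.3, -0.7, -0.3]
grip_width: 47.7
finger_force: 0.0
```

```bash
python3 - <<'E'
from h import *
c=bot.get_calibration("top");im=bot.capture("top")
for r in rects(im,[15,60,140],[28,160,255],c,3,30): print(*r)
o=bot.get_obs();print(o["tool_pos"],o["contact_force"])
E
```

```text
[ 87. 235.] [411.6 343.4  94.7  36.4] 1.436
[247. 221.] [ 438.1 -158.4   93.5   36.4] 2.872
[  3. 240.] [401.9 620.9 236.2  34.6] 0.116
[290. 215.] [ 455.  -297.1   94.7   36.7] 3.002
[178. 167.] [616.3  58.9  45.3  35.5] 1.546
[293. 176.] [ 579.9 -308.7  143.2   37.5] 0.024
[498.50177216  86.77544582  -2.09185552] [-2.01239597 -0.46922588 -3.37104396]
```

>>> jog_arm(targets=[{"xyz": [0,0,0.07],"spin": 0},{"xyz": [0,0,0.065],"spin": 0},{"xyz": [0,0,0.01],"spin": 0},{"xyz": [0,0,0.01],"spin": 0},{"xyz": [0,0,0.01],"spin": 0},{"xyz": [0,0,0.01],"spin": 0},{"xyz": [0,0,0.01],"spin": 0},{"xyz": [0,0,0.01],"spin": 0},{"xyz": [0,0,0.01],"spin": 0},{"xyz": [0,0,0],"spin": 0}])

```text
time: 25.6
tool_pos: [501.1, 86.3, -15.8]
tcp_rot: [-3.141, -0.0, 1.437]
contact_force: [-0.3, -0.1, -0.4]
grip_width: 47.3
finger_force: 0.0
```

>>> jog_arm(targets=[{"xyz": [0,0,0.0075],"spin": 0},{"xyz": [0,0,0.0075],"spin": 0},{"xyz": [0,0,0.0075],"spin": 0},{"xyz": [0,0,0.0075],"spin": 0},{"xyz": [0,0,0.0075],"spin": 0},{"xyz": [0,0,0.0075],"spin": 0},{"xyz": [0,0,0],"spin": 0},{"xyz": [0,0,0],"spin": 0},{"xyz": [0,0,0],"spin": 0},{"xyz": [0,0,0],"spin": 0}])

```text
time: 26.85
tool_pos: [501.3, 86.3, -16.6]
tcp_rot: [3.14, -0.0, 1.437]
contact_force: [-8.3, -0.4, 29.0]
grip_width: 47.7
finger_force: 14.5
```

Board contact is at about -16.3 against about -32 on the bench, so the gap is about 15.6 mm. One packer leaves 10.6 mm, which is too much. Two leave about 5.6 mm, which suits the shim. Fetch packer B.

```bash
python3 plan.py 501,86,50,1.637,2 469.9,-167.4,50,2.837,12 469.9,-167.4,0,2.872,1  469.9,-167.4,-20,-,1 469.9,-167.4,-29,-,1
```

```text
1 [-0.002, -0.002, -0.416] -1.0 
2 [-0.002, -0.002, -0.416] -1.0 
3 [-0.261, -0.05, -0.0] -1.0 !
4 [-0.255, -0.076, -0.0] -1.0 !
5 [-0.246, -0.101, -0.0] -1.0 !
6 [-0.235, -0.125, -0.0] -1.0 !
7 [-0.221, -0.148, -0.0] -1.0 !
8 [-0.205, -0.169, -0.0] -1.0 !
9 [-0.187, -0.189, -0.0] -1.0 !
10 [-0.168, -0.206, -0.0] -1.0 !
11 [-0.146, -0.222, -0.0] -1.0 !
12 [-0.123, -0.236, -0.0] -1.0 !
13 [-0.099, -0.247, -0.0] -1.0 !
14 [-0.074, -0.255, -0.0] -1.0 !
15 [0.0, 0.0, 0.625] -0.35 
16 [0.0, 0.0, 0.25] -0.0 
17 [0.0, 0.0, 0.112] -0.0
```

>>> jog_arm(targets=[{"xyz": [0,0,-0.416],"spin": -1},{"xyz": [0,0,-0.416],"spin": -1},{"xyz": [-0.261,-0.05,0],"spin": -1},{"xyz": [-0.255,-0.076,0],"spin": -1},{"xyz": [-0.246,-0.101,0],"spin": -1},{"xyz": [-0.235,-0.125,0],"spin": -1},{"xyz": [-0.221,-0.148,0],"spin": -1},{"xyz": [-0.205,-0.169,0],"spin": -1},{"xyz": [-0.187,-0.189,0],"spin": -1},{"xyz": [-0.168,-0.206,0],"spin": -1}])

```text
time: 28.1
tool_pos: [480.1, -83.3, 47.3]
tcp_rot: [3.141, 0.0, 2.44]
contact_force: [0.1, -0.6, -0.1]
grip_width: 47.6
finger_force: 0.0
```

```bash
python3 plan.py 469.9,-167.4,40,2.872,5 469.9,-167.4,0,2.872,1  469.9,-167.4,-20,-,1 469.9,-167.4,-29,-,1
```

```text
1 [-0.116, -0.177, 0.018] -0.86 
2 [-0.101, -0.187, 0.018] -0.86 
3 [-0.084, -0.195, 0.018] -0.86 
4 [-0.067, -0.201, 0.018] -0.86 
5 [-0.049, -0.206, 0.018] -0.86 
6 [0.0, 0.0, 0.5] -0.0 
7 [0.0, 0.0, 0.25] -0.0 
8 [0.0, 0.0, 0.112] -0.0
```

>>> jog_arm(targets=[{"xyz": [-0.116,-0.177,0.018],"spin": -0.86},{"xyz": [-0.101,-0.187,0.018],"spin": -0.86},{"xyz": [-0.084,-0.195,0.018],"spin": -0.86},{"xyz": [-0.067,-0.2,0.018],"spin": -0.86},{"xyz": [-0.049,-0.206,0.018],"spin": -0.86},{"xyz": [0,0,0.5],"spin": 0},{"xyz": [0,0,0.25],"spin": 0},{"xyz": [0,0,0.1],"spin": 0},{"xyz": [0,0,0],"spin": 0},{"xyz": [0,0,0],"spin": 0}])

```text
time: 29.35
tool_pos: [470.3, -166.9, -27.1]
tcp_rot: [-3.141, 0.002, 2.867]
contact_force: [0.1, -0.4, 0.4]
grip_width: 47.7
finger_force: 0.0
```

>>> jog_arm(targets=[{"xyz": [0,0,0.05],"spin": 0},{"xyz": [0,0,0],"spin": 0},{"xyz": [0,0,0],"spin": 0},{"xyz": [0,0,0],"spin": 0},{"xyz": [0,0,0],"spin": 0},{"xyz": [0,0,0],"spin": 0},{"xyz": [0,0,0],"spin": 0},{"xyz": [0,0,-0.25],"spin": 0},{"xyz": [0,0,-0.35],"spin": 1},{"xyz": [0,0,0],"spin": 1}], gripper=0)

```text
time: 30.6
tool_pos: [471.0, -167.3, 17.8]
tcp_rot: [-3.142, 0.004, 2.664]
contact_force: [-0.1, 0.4, 0.1]
grip_width: 31.3
finger_force: 30.0
```

```bash
python3 plan.py 606,-15,17,1.437,13
```

```text
1 [-0.048, 0.19, 0.001] 0.94 
2 [-0.03, 0.193, 0.001] 0.94 
3 [-0.011, 0.195, 0.001] 0.94 
4 [0.007, 0.196, 0.001] 0.94 
5 [0.025, 0.194, 0.001] 0.94 
6 [0.044, 0.191, 0.001] 0.94 
7 [0.061, 0.186, 0.001] 0.94 
8 [0.079, 0.179, 0.001] 0.94 
9 [0.095, 0.171, 0.001] 0.94 
10 [0.111, 0.161, 0.001] 0.94 
11 [0.126, 0.15, 0.001] 0.94 
12 [0.139, 0.138, 0.001] 0.94 
13 [0.151, 0.124, 0.001] 0.94
```

>>> jog_arm(targets=[{"xyz": [-0.048,0.19,0],"spin": 0.94},{"xyz": [-0.03,0.193,0],"spin": 0.94},{"xyz": [-0.011,0.195,0],"spin": 0.94},{"xyz": [0.007,0.196,0],"spin": 0.94},{"xyz": [0.025,0.194,0],"spin": 0.94},{"xyz": [0.044,0.191,0],"spin": 0.94},{"xyz": [0.061,0.186,0],"spin": 0.94},{"xyz": [0.079,0.179,0],"spin": 0.94},{"xyz": [0.095,0.171,0],"spin": 0.94},{"xyz": [0.111,0.161,0],"spin": 0.94}])

```text
time: 31.85
tool_pos: [573.1, -48.6, 15.8]
tcp_rot: [-3.141, -0.0, 1.724]
contact_force: [-0.2, -1.0, -0.2]
grip_width: 31.2
finger_force: 30.0
```

```bash
python3 plan.py 606.8,-9,17,1.437,3 606.8,-9,-23.5,1.437,4
```

```text
1 [0.142, 0.164, -0.005] 0.96 
2 [0.157, 0.15, -0.005] 0.96 
3 [0.17, 0.134, -0.005] 0.96 
4 [0.0, 0.0, 0.127] -0.0 
5 [0.0, 0.0, 0.127] -0.0 
6 [0.0, 0.0, 0.127] -0.0 
7 [0.0, 0.0, 0.127] -0.0
```

>>> jog_arm(targets=[{"xyz": [0.142,0.164,0],"spin": 0.96},{"xyz": [0.157,0.15,0],"spin": 0.96},{"xyz": [0.17,0.134,0],"spin": 0.96},{"xyz": [0,0,0.15],"spin": 0},{"xyz": [0,0,0.15],"spin": 0},{"xyz": [0,0,0.13],"spin": 0},{"xyz": [0,0,0.06],"spin": 0},{"xyz": [0,0,0],"spin": 0},{"xyz": [0,0,0],"spin": 0},{"xyz": [0,0,0],"spin": 0}])

```text
time: 33.1
tool_pos: [606.9, -9.3, -22.7]
tcp_rot: [3.141, -0.0, 1.439]
contact_force: [-0.3, 0.4, -0.3]
grip_width: 31.1
finger_force: 30.0
```

```bash
python3 - <<'E'
from h import *
o=bot.get_obs();c=bot.get_calibration("wrist");im=bot.capture("wrist");cv2.imwrite("pics/w7.png",im)
print(o["tool_pos"],c["eye"])
m=cv2.inRange(cv2.cvtColor(im,cv2.COLOR_BGR2HSV),(15,60,60),(28,200,255))
for v in range(40,225,12):
    x=np.where(m[v,180:350])[0]+180; print(v,(x.min(),x.max(),len(x)) if len(x) else "")
E
```

```text
[606.91696191  -9.29010186 -22.65696785] [617.64096914  59.37881501 168.08231262]
40 
52 
64 
76 (np.int64(228), np.int64(289), 58)
88 (np.int64(228), np.int64(289), 54)
100 (np.int64(224), np.int64(288), 57)
112 (np.int64(224), np.int64(287), 58)
124 (np.int64(225), np.int64(286), 53)
136 (np.int64(226), np.int64(285), 48)
148 (np.int64(227), np.int64(285), 45)
160 (np.int64(226), np.int64(286), 50)
172 (np.int64(227), np.int64(286), 51)
184 (np.int64(227), np.int64(284), 54)
196 (np.int64(228), np.int64(286), 54)
208 (np.int64(229), np.int64(285), 48)
220 (np.int64(230), np.int64(285), 49)
```

>>> jog_arm(targets=[{"xyz": [0.09,0,0],"spin": 0},{"xyz": [0.11,0,0],"spin": 0},{"xyz": [0.12,0,0],"spin": 0},{"xyz": [0.12,0,0],"spin": 0},{"xyz": [0.11,0,0],"spin": 0},{"xyz": [0.09,0,0],"spin": 0},{"xyz": [0.05,0,0],"spin": 0},{"xyz": [0,0,0.02],"spin": 0},{"xyz": [0,0,0.015],"spin": 0},{"xyz": [0,0,0],"spin": 0}])

```text
time: 34.4
tool_pos: [613.7, 45.2, -26.1]
tcp_rot: [-3.141, -0.0, 1.438]
contact_force: [-0.1, 0.3, -0.4]
grip_width: 31.3
finger_force: 30.0
```

```bash
python3 - <<'E'
from h import *
c=bot.get_calibration("top"); print(ray(c,(262,116),60),ray(c,(346,171),75))
E
python3 plan.py 606,-10,20,1.437,2 616,-309,20,3.15,17
```

```text
[[ 763.45538492 -213.3747048 ]] [[ 583.5441077  -464.83730852]]
1 [-0.348, -0.002, -0.288] 0.01 
2 [-0.348, -0.002, -0.288] 0.01 
3 [-0.217, 0.037, -0.0] -1.01 !
4 [-0.219, 0.015, -0.0] -1.01 !
5 [-0.22, -0.008, -0.0] -1.01 !
6 [-0.218, -0.03, -0.0] -1.01 !
7 [-0.214, -0.051, -0.0] -1.01 !
8 [-0.208, -0.073, -0.0] -1.01 !
9 [-0.199, -0.093, -0.0] -1.01 !
10 [-0.189, -0.113, -0.0] -1.01 !
11 [-0.177, -0.131, -0.0] -1.01 !
12 [-0.162, -0.148, -0.0] -1.01 !
13 [-0.147, -0.164, -0.0] -1.01 !
14 [-0.13, -0.178, -0.0] -1.01 !
15 [-0.111, -0.19, -0.0] -1.01 !
16 [-0.091, -0.2, -0.0] -1.01 !
17 [-0.071, -0.208, -0.0] -1.01 !
18 [-0.049, -0.214, -0.0] -1.01 !
19 [-0.028, -0.218, -0.0] -1.01 !
```

>>> jog_arm(targets=[{"xyz": [0,0,0],"spin": 0},{"xyz": [0,0,0],"spin": 0},{"xyz": [0,0,0],"spin": 0},{"xyz": [0,0,0],"spin": 0},{"xyz": [0,0,-0.3],"spin": 0},{"xyz": [0,0,-0.5],"spin": -1},{"xyz": [-0.3,0,0],"spin": -1},{"xyz": [-0.5,0,0],"spin": -1},{"xyz": [-0.5,0,0],"spin": -1},{"xyz": [-0.5,0,0],"spin": -1}], gripper=52)

```text
time: 35.65
tool_pos: [633.1, -97.6, 38.2]
tcp_rot: [3.142, -0.0, 1.942]
contact_force: [-0.5, 0.9, 0.4]
grip_width: 47.9
finger_force: 0.0
```

```bash
python3 plan.py 616,-309,40,3.15,13; python3 - <<'E'
from h import *
c=bot.get_calibration("top");im=bot.capture("top")
for r in rects(im,[15,60,140],[28,160,255],c,8,30): print(*r)
E
```

```text
1 [-0.183, -0.089, -0.002] -0.93 
2 [-0.174, -0.106, -0.002] -0.93 
3 [-0.164, -0.121, -0.002] -0.93 
4 [-0.152, -0.136, -0.002] -0.93 
5 [-0.139, -0.15, -0.002] -0.93 
6 [-0.124, -0.162, -0.002] -0.93 
7 [-0.109, -0.173, -0.002] -0.93 
8 [-0.092, -0.182, -0.002] -0.93 
9 [-0.075, -0.19, -0.002] -0.93 
10 [-0.057, -0.196, -0.002] -0.93 
11 [-0.038, -0.2, -0.002] -0.93 
12 [-0.02, -0.203, -0.002] -0.93 
13 [-0.001, -0.204, -0.002] -0.93 
[  3. 240.] [402.1 609.2 234.7  34.8] 0.006
[290. 215.] [ 455.3 -296.5   95.1   36.2] 3.0
[160. 199.] [515.8 120.7 103.7  52.5] 2.955
[173. 167.] [617.7  75.7  32.3  16. ] 3.126
[293. 176.] [ 579.3 -308.3  142.6   37.2] 0.024
```

>>> jog_arm(targets=[{"xyz": [-0.183,-0.089,0],"spin": -1},{"xyz": [-0.174,-0.106,0],"spin": -1},{"xyz": [-0.162,-0.123,0],"spin": -1},{"xyz": [-0.15,-0.138,0],"spin": -1},{"xyz": [-0.136,-0.152,0],"spin": -1},{"xyz": [-0.12,-0.165,0],"spin": -1},{"xyz": [-0.104,-0.176,0],"spin": -1},{"xyz": [-0.085,-0.185,0],"spin": -1},{"xyz": [-0.068,-0.193,0],"spin": -1},{"xyz": [-0.048,-0.198,0],"spin": -1}])

```text
time: 36.95
tool_pos: [621.0, -259.4, 38.0]
tcp_rot: [3.141, -0.0, 2.942]
contact_force: [0.4, 0.3, -0.2]
grip_width: 47.7
finger_force: 0.0
```

```bash
python3 plan.py 615,-308.7,25,3.156,3 615,-308.7,-10,-,1 615,-308.7,-25,-,1 615,-308.7,-30,-,1
```

```text
1 [-0.016, -0.206, 0.054] -0.71 
2 [-0.002, -0.207, 0.054] -0.71 
3 [0.013, -0.207, 0.054] -0.71 
4 [-0.0, 0.0, 0.438] -0.0 
5 [-0.0, 0.0, 0.188] -0.0 
6 [-0.0, 0.0, 0.062] -0.0
```

>>> jog_arm(targets=[{"xyz": [-0.016,-0.206,0.054],"spin": -0.71},{"xyz": [-0.002,-0.207,0.054],"spin": -0.71},{"xyz": [0.013,-0.207,0.054],"spin": -0.71},{"xyz": [0,0,0.438],"spin": 0},{"xyz": [0,0,0.188],"spin": 0},{"xyz": [0,0,0.04],"spin": 0},{"xyz": [0,0,0],"spin": 0},{"xyz": [0,0,0],"spin": 0},{"xyz": [0,0,0],"spin": 0},{"xyz": [0,0,0],"spin": 0}])

```text
time: 38.2
tool_pos: [615.1, -308.5, -27.7]
tcp_rot: [-3.141, 0.001, -3.131]
contact_force: [0.6, 0.4, 0.3]
grip_width: 47.6
finger_force: 0.0
```

>>> jog_arm(targets=[{"xyz": [0,0,0.025],"spin": 0},{"xyz": [0,0,0],"spin": 0},{"xyz": [0,0,0],"spin": 0},{"xyz": [0,0,0],"spin": 0},{"xyz": [0,0,0],"spin": 0},{"xyz": [0,0,0],"spin": 0},{"xyz": [0,0,0],"spin": 0},{"xyz": [0,0,-0.25],"spin": 0},{"xyz": [0,0,-0.4],"spin": 1},{"xyz": [0,0,0],"spin": 1}], gripper=0)

```text
time: 39.45
tool_pos: [617.2, -309.8, 26.9]
tcp_rot: [-3.139, 0.007, 2.949]
contact_force: [0.5, -0.9, -0.5]
grip_width: 31.6
finger_force: 30.0
```

```bash
python3 plan.py 602.6,-40,25,1.437,15; python3 - <<'E'
from h import *
c=bot.get_calibration("top");im=bot.capture("top");cv2.imwrite("pics/t8.png",im)
for r in rects(im,[15,60,140],[28,160,255],c,8,30): print(*r)
E
```

```text
1 [0.055, 0.218, 0.002] 1.01 !
2 [0.077, 0.212, 0.002] 1.01 !
3 [0.098, 0.203, 0.002] 1.01 !
4 [0.118, 0.192, 0.002] 1.01 !
5 [0.136, 0.179, 0.002] 1.01 !
6 [0.154, 0.165, 0.002] 1.01 !
7 [0.169, 0.148, 0.002] 1.01 !
8 [0.184, 0.131, 0.002] 1.01 !
9 [0.196, 0.111, 0.002] 1.01 !
10 [0.206, 0.091, 0.002] 1.01 !
11 [0.214, 0.07, 0.002] 1.01 !
12 [0.22, 0.048, 0.002] 1.01 !
13 [0.224, 0.026, 0.002] 1.01 !
14 [0.225, 0.003, 0.002] 1.01 !
15 [0.224, -0.02, 0.002] 1.01 !
[291. 224.] [ 426.2 -296.3   31.8   28.6] 3.112
[160. 205.] [495.8 118.1  39.8  18. ] 1.404
[  3. 239.] [405.3 609.2 241.1  34.8] 0.006
[165. 192.] [538.3 103.2  78.6  52.7] 1.421
[294. 181.] [ 561.4 -309.9   22.5   22.4] 3.112
[178. 167.] [616.2  57.4  51.7  34.7] 1.421
```

>>> jog_arm(targets=[{"xyz": [0.055,0.218,0],"spin": 1},{"xyz": [0.077,0.212,0],"spin": 1},{"xyz": [0.098,0.203,0],"spin": 1},{"xyz": [0.118,0.192,0],"spin": 1},{"xyz": [0.136,0.179,0],"spin": 1},{"xyz": [0.154,0.165,0],"spin": 1},{"xyz": [0.169,0.148,0],"spin": 1},{"xyz": [0.184,0.131,0],"spin": 1},{"xyz": [0.196,0.111,0],"spin": 1},{"xyz": [0.206,0.091,0],"spin": 1}])

```text
time: 40.75
tool_pos: [604.1, -128.0, 22.8]
tcp_rot: [3.141, 0.0, 1.95]
contact_force: [-0.9, -0.5, 0.5]
grip_width: 31.5
finger_force: 30.0
```

```bash
python3 plan.py 602.7,-38,22,1.438,6 602.7,-38,-17.5,1.438,2
```

```text
1 [0.175, 0.067, 0.002] 0.85 
2 [0.18, 0.052, 0.002] 0.85 
3 [0.184, 0.036, 0.002] 0.85 
4 [0.186, 0.02, 0.002] 0.85 
5 [0.187, 0.004, 0.002] 0.85 
6 [0.187, -0.012, 0.002] 0.85 
7 [0.0, 0.0, 0.247] -0.0 
8 [0.0, 0.0, 0.247] -0.0
```

>>> jog_arm(targets=[{"xyz": [0.175,0.067,0],"spin": 0.85},{"xyz": [0.18,0.052,0],"spin": 0.85},{"xyz": [0.184,0.036,0],"spin": 0.85},{"xyz": [0.186,0.02,0],"spin": 0.85},{"xyz": [0.187,0.004,0],"spin": 0.85},{"xyz": [0.187,-0.012,0],"spin": 0.85},{"xyz": [0,0,0.25],"spin": 0},{"xyz": [0,0,0.18],"spin": 0},{"xyz": [0,0,0.06],"spin": 0},{"xyz": [0,0,0],"spin": 0}])

```text
time: 42.0
tool_pos: [602.2, -38.9, -17.5]
tcp_rot: [-3.141, -0.0, 1.442]
contact_force: [0.8, 0.1, -0.1]
grip_width: 31.2
finger_force: 30.0
```

```bash
python3 - <<'E'
from h import *
o=bot.get_obs();c=bot.get_calibration("wrist");im=bot.capture("wrist");cv2.imwrite("pics/w9.png",im)
print(o["tool_pos"],c["eye"])
m=cv2.inRange(cv2.cvtColor(im,cv2.COLOR_BGR2HSV),(15,60,60),(28,200,255))
for v in range(4,225,14):
    x=np.where(m[v,180:350])[0]+180; print(v,(x.min(),x.max(),len(x)) if len(x) else "",end=" ")
g=cv2.inRange(cv2.cvtColor(im,cv2.COLOR_BGR2HSV),(100,0,60),(130,80,220))[:70,150:360]
ys,xs=np.where(g);print("grey",xs.min()+150 if len(xs) else 0,xs.max()+150 if len(xs) else 0, ys.max() if len(ys) else 0,len(xs))
E
```

```text
[602.21082179 -38.8509216  -17.46724584] [613.0153427   29.8125183  173.29990941]
4 (np.int64(227), np.int64(292), 59) 18 (np.int64(226), np.int64(291), 59) 32 (np.int64(228), np.int64(290), 54) 46 (np.int64(222), np.int64(291), 63) 60 (np.int64(223), np.int64(289), 61) 74 (np.int64(223), np.int64(288), 57) 88 (np.int64(223), np.int64(289), 59) 102 (np.int64(224), np.int64(287), 55) 116 (np.int64(225), np.int64(286), 55) 130 (np.int64(225), np.int64(286), 55) 144 (np.int64(227), np.int64(285), 53) 158 (np.int64(226), np.int64(286), 56) 172 (np.int64(226), np.int64(286), 54) 186 (np.int64(227), np.int64(286), 56) 200 (np.int64(227), np.int64(286), 53) 214 (np.int64(228), np.int64(285), 52) grey 0 0 0 0
```

>>> jog_arm(targets=[{"xyz": [0,0.012,0.0125],"spin": 0},{"xyz": [0.06,0,0],"spin": 0},{"xyz": [0.08,0,0],"spin": 0},{"xyz": [0.09,0,0],"spin": 0},{"xyz": [0.09,0,0],"spin": 0},{"xyz": [0.08,0,0],"spin": 0},{"xyz": [0.06,0,0],"spin": 0},{"xyz": [0.04,0,0],"spin": 0},{"xyz": [0,0,0.01],"spin": 0},{"xyz": [0,0,0.005],"spin": 0}])

```text
time: 43.3
tool_pos: [608.3, 0.8, -19.7]
tcp_rot: [-3.141, -0.0, 1.442]
contact_force: [-0.3, -0.6, -0.2]
grip_width: 31.6
finger_force: 30.0
```

>>> jog_arm(targets=[{"xyz": [0.03,0,0],"spin": 0},{"xyz": [0.04,0,0],"spin": 0},{"xyz": [0.04,0,0],"spin": 0},{"xyz": [0.04,0,0],"spin": 0},{"xyz": [0.03,0,0],"spin": 0},{"xyz": [0.03,0,0],"spin": 0},{"xyz": [0.02,0,0],"spin": 0},{"xyz": [0.01,0,0],"spin": 0},{"xyz": [0,0,0],"spin": 0},{"xyz": [0,0,0],"spin": 0}])

```text
time: 44.55
tool_pos: [610.8, 20.0, -19.6]
tcp_rot: [-3.142, -0.0, 1.442]
contact_force: [0.1, 0.7, -0.5]
grip_width: 31.9
finger_force: 30.0
```

>>> jog_arm(targets=[{"xyz": [0,0,0],"spin": 0},{"xyz": [0,0,0],"spin": 0},{"xyz": [0,0,0],"spin": 0},{"xyz": [0,0,0],"spin": 0},{"xyz": [0,0,0],"spin": 0},{"xyz": [0,0,-0.3],"spin": 0},{"xyz": [0,0,-0.3],"spin": 0},{"xyz": [-0.37,0,0],"spin": 0},{"xyz": [-0.37,0,0],"spin": 0},{"xyz": [0,0,0],"spin": 0}], gripper=52)

```text
time: 45.8
tool_pos: [603.1, -40.5, 28.6]
tcp_rot: [3.141, 0.0, 1.439]
contact_force: [0.8, 0.4, -0.0]
grip_width: 47.6
finger_force: 0.0
```

>>> jog_arm(targets=[{"xyz": [0,0,0],"spin": 0},{"xyz": [0,0,0],"spin": 0},{"xyz": [0,0,0],"spin": 0},{"xyz": [0,0,0],"spin": 0},{"xyz": [0,0,0],"spin": 0},{"xyz": [0,0,0],"spin": 0},{"xyz": [0,0,0.25],"spin": 0},{"xyz": [0,0,0.25],"spin": 0},{"xyz": [0,0,0.07],"spin": 0},{"xyz": [0,0,0],"spin": 0}], gripper=0)

```text
time: 47.05
tool_pos: [603.2, -38.8, -17.2]
tcp_rot: [-3.141, -0.0, 1.442]
contact_force: [0.5, 0.3, 0.5]
grip_width: 0.4
finger_force: 0.0
```

```bash
python3 - <<'E'
from h import *
c=bot.get_calibration("top");im=bot.capture("top");cv2.imwrite("pics/t10.png",im)
for r in rects(im,[15,60,140],[28,160,255],c,15,30): print(*r)
o=bot.get_obs();print(o["tool_pos"],o["contact_force"])
E
```

```text
[290. 215.] [ 454.4 -295.8   93.    36. ] 3.0
[  3. 239.] [405.4 605.6 240.   34.6] 0.006
[603.64028286 -38.81882367 -16.63717932] [-0.32538683  0.32954258 -0.14475531]
```

```bash
python3 - <<'E'
from h import *
o=bot.get_obs();c=bot.get_calibration("wrist");im=bot.capture("wrist");cv2.imwrite("pics/w11.png",im)
m=cv2.inRange(cv2.cvtColor(im,cv2.COLOR_BGR2HSV),(15,60,60),(28,200,255))
v0=[]
for v in range(100,228,4):
    x=np.where(m[v,200:320])[0]+200; print(v,(int(x.min()),int(x.max()),len(x)) if len(x) else "",end=" ")
u=np.array([np.cos(1.441),np.sin(1.441)])
for v in (190,200,210,220): print(v,[float(round((ray(c,(257,v),z)[0]-o["tool_pos"][:2])@u,1)) for z in (10,23)])
E
```

```text
100 (225, 316, 72) 104 (225, 296, 71) 108 (225, 296, 71) 112 (225, 316, 73) 116 (225, 297, 72) 120 (226, 297, 69) 124 (226, 317, 70) 128 (226, 298, 70) 132 (226, 297, 67) 136 (226, 316, 68) 140 (226, 315, 65) 144 (226, 287, 62) 148 (227, 287, 61) 152 (227, 287, 61) 156 (227, 287, 61) 160 (227, 318, 65) 164 (227, 316, 64) 168 (227, 317, 71) 172 (227, 317, 68) 176 (228, 319, 69) 180 (228, 317, 67) 184 (228, 318, 66) 188 (228, 316, 66) 192 (228, 319, 65) 196 (228, 304, 65) 200 (229, 304, 19) 204 (297, 305, 9) 208 (298, 305, 7) 212 (298, 305, 7) 216  220  224 (267, 267, 1) 190 [28.1, 31.4]
200 [22.1, 25.9]
210 [16.1, 20.3]
220 [9.9, 14.6]
```

>>> jog_arm(targets=[{"xyz": [0.04,0,0],"spin": 0},{"xyz": [0.05,0,0],"spin": 0},{"xyz": [0.05,0,0],"spin": 0},{"xyz": [0.03,0,0],"spin": 0},{"xyz": [0.02,0,0],"spin": 0},{"xyz": [0.0125,0,0],"spin": 0},{"xyz": [0.0125,0,0],"spin": 0},{"xyz": [0.0125,0,0],"spin": 0},{"xyz": [0,0,0],"spin": 0},{"xyz": [0,0,0],"spin": 0}])

```text
time: 48.4
tool_pos: [605.6, -20.7, -17.2]
tcp_rot: [-3.142, -0.0, 1.442]
contact_force: [-0.6, -0.7, 0.5]
grip_width: 0.8
finger_force: 0.0
```

>>> jog_arm(targets=[{"xyz": [0.005,0,0],"spin": 0},{"xyz": [0.005,0,0],"spin": 0},{"xyz": [0.005,0,0],"spin": 0},{"xyz": [0.005,0,0],"spin": 0},{"xyz": [0.005,0,0],"spin": 0},{"xyz": [0.005,0,0],"spin": 0},{"xyz": [0,0,0],"spin": 0},{"xyz": [0,0,0],"spin": 0},{"xyz": [0,0,0],"spin": 0},{"xyz": [0,0,0],"spin": 0}])

```text
time: 49.65
tool_pos: [605.9, -18.3, -17.2]
tcp_rot: [3.142, -0.0, 1.442]
contact_force: [0.6, -0.2, 0.1]
grip_width: 0.6
finger_force: 0.0
```

>>> jog_arm(targets=[{"xyz": [0.005,0,0],"spin": 0},{"xyz": [0.005,0,0],"spin": 0},{"xyz": [0.005,0,0],"spin": 0},{"xyz": [0.005,0,0],"spin": 0},{"xyz": [0.005,0,0],"spin": 0},{"xyz": [0.005,0,0],"spin": 0},{"xyz": [0.004,0,0],"spin": 0},{"xyz": [0,0,0],"spin": 0},{"xyz": [0,0,0],"spin": 0},{"xyz": [0,0,0],"spin": 0}])

```text
time: 50.9
tool_pos: [606.2, -15.7, -17.2]
tcp_rot: [3.142, -0.0, 1.442]
contact_force: [0.1, -1.9, -0.3]
grip_width: 0.6
finger_force: 0.7
```

```bash
python3 - <<'E'
from h import *
o=bot.get_obs();c=bot.get_calibration("wrist");im=bot.capture("wrist");cv2.imwrite("pics/w12.png",im)
m=cv2.inRange(cv2.cvtColor(im,cv2.COLOR_BGR2HSV),(15,60,60),(28,200,255))
for v in range(180,232,3): print(v,int((m[v,225:290]>0).sum()),end=" ")
print(o["contact_force"],o["tool_pos"])
E
```

```text
180 56 183 51 186 56 189 54 192 52 195 46 198 50 201 52 204 47 207 52 210 49 213 51 216 48 219 52 222 55 225 51 228 10 231 0 [ 0.08275366 -1.89159301 -0.32494935] [606.22339698 -15.71746408 -17.16684827]
```

>>> jog_arm(targets=[{"xyz": [0.005,0,0],"spin": 0},{"xyz": [0.005,0,0],"spin": 0},{"xyz": [0.0025,0,0],"spin": 0},{"xyz": [0,0,0],"spin": 0},{"xyz": [0,0,0],"spin": 0},{"xyz": [0,0,0],"spin": 0},{"xyz": [0,0,0],"spin": 0},{"xyz": [0,0,0],"spin": 0},{"xyz": [0,0,0],"spin": 0},{"xyz": [0,0,0],"spin": 0}])

```text
time: 52.2
tool_pos: [606.4, -14.8, -17.2]
tcp_rot: [3.142, 0.0, 1.442]
contact_force: [-0.9, -5.2, 0.5]
grip_width: 0.2
finger_force: 2.6
```

Reaction is 5.2 N and rising, so it's snugging. I'll give one last small nudge, then withdraw and go over the ear.

>>> jog_arm(targets=[{"xyz": [0.005,0,0],"spin": 0},{"xyz": [0,0,0],"spin": 0},{"xyz": [0,0,0],"spin": 0},{"xyz": [-0.2,0,0],"spin": 0},{"xyz": [0,0,-0.35],"spin": 0},{"xyz": [0,0,-0.35],"spin": 0},{"xyz": [0.53,0,0],"spin": 0},{"xyz": [0.53,0,0],"spin": 0},{"xyz": [0.53,0,0],"spin": 0},{"xyz": [0,0,0],"spin": 0}])

```text
time: 53.45
tool_pos: [620.6, 98.9, 38.8]
tcp_rot: [-3.142, -0.002, 1.445]
contact_force: [-0.5, 0.3, -0.5]
grip_width: 0.5
finger_force: 0.0
```

>>> jog_arm(targets=[{"xyz": [0,0,0.15],"spin": 0},{"xyz": [0,0,0.1],"spin": 0},{"xyz": [0,0,0.05],"spin": 0},{"xyz": [0,0,0.0125],"spin": 0},{"xyz": [0,0,0.0075],"spin": 0},{"xyz": [0,0,0.0075],"spin": 0},{"xyz": [0,0,0.0075],"spin": 0},{"xyz": [0,0,0],"spin": 0},{"xyz": [0,0,0],"spin": 0},{"xyz": [0,0,0],"spin": 0}])

```text
time: 54.7
tool_pos: [620.7, 96.1, 12.1]
tcp_rot: [3.142, -0.0, 1.442]
contact_force: [0.7, 0.6, -0.4]
grip_width: 0.5
finger_force: 0.0
```

>>> jog_arm(targets=[{"xyz": [0,0,0.0075],"spin": 0},{"xyz": [0,0,0.0075],"spin": 0},{"xyz": [0,0,0.005],"spin": 0},{"xyz": [0,0,0.005],"spin": 0},{"xyz": [0,0,0],"spin": 0},{"xyz": [0,0,0],"spin": 0},{"xyz": [0,0,0],"spin": 0},{"xyz": [0,0,0],"spin": 0},{"xyz": [0,0,0],"spin": 0},{"xyz": [0,0,0],"spin": 0}])

```text
time: 55.95
tool_pos: [620.9, 96.1, 11.6]
tcp_rot: [3.141, -0.0, 1.442]
contact_force: [-3.3, 0.0, 10.0]
grip_width: 0.2
finger_force: 5.3
```

The ear takes 10 N without giving. Now lift away.

>>> jog_arm(targets=[{"xyz": [0,0,0],"spin": 0},{"xyz": [0,0,0],"spin": 0},{"xyz": [0,0,-0.05],"spin": 0},{"xyz": [0,0,-0.3],"spin": 0},{"xyz": [0,0,-0.5],"spin": 0},{"xyz": [0,0,-0.5],"spin": 0},{"xyz": [-0.6,0,0],"spin": 0},{"xyz": [-0.6,0,0],"spin": 0},{"xyz": [0,0,0],"spin": 0},{"xyz": [0,0,0],"spin": 0}])

```text
time: 57.2
tool_pos: [608.4, 1.1, 117.9]
tcp_rot: [-3.141, -0.001, 1.441]
contact_force: [0.0, 0.6, 0.1]
grip_width: 0.7
finger_force: 0.0
```

```bash
python3 - <<'E'
from h import *
o=bot.get_obs();print(o["tool_pos"],o["contact_force"],o["time"])
print(bot.close_job())
E
```

```text
[608.40365669   1.05481626 117.94380529] [0.02160626 0.59220504 0.07996203] 57.2
the job is handed in; nothing more can be done
None
```

I handed the job in at 57.2 s with two packers and the beech shim under the foot; the shim was pushed in to just over 5 N, the ear took 10 N without giving, and the arm is clear, but the hand-in returned no verdict.

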